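Check a trolley brake lever stops short of the bar

TASK

Check the trolley brake handle with the orange lever: with the outside of the fingers, press the orange lever from its outer face towards the black grip bar until it comes up against its stop, hold it there for at least two seconds without forcing it, then let it spring fully back out and move clear. Nothing is to be gripped: keep the fingers off the bar and out of the gap between lever and bar. Do not press the grey lever, and leave the oil bottle, the small carton and the tape roll where they stand.

Things in the scene. Friction and masses are not known exactly. Their poses are not given: they have to be found in the camera images.
- orange_lever (a joint): hinge angle of the orange lever (rad): 0 = sprung fully out, growing as the lever is pressed towards its grip bar; rigid stop at 0.22, with the lever still about 20 mm short of the bar. A spring returns it: about 2.5 N at the press point starts it moving, about 5.5 N brings it to the stop.
- orange_lever_press (a point): point to press on the orange lever: mid-height of its flat outer face, 115 mm from the hinge, 46 mm from the free end. Blade upright, 26 mm high, 8 to 10 mm thick, 150 mm above the table; free space in front of and below it. Axes turn with the lever: x = pressing direction (into the face, to the bar), y = along the blade to the hinge, z = up. To the stop it goes 25 mm along its arc.
- orange_lever_hinge (a point): centre of the upright hinge pin of the orange lever, at the lever's mid-height (150 mm above the table); it stays still; same axes as the press point. The lever turns about +z (anticlockwise from above) when pressed.
- orange_bar: black rubber grip bar behind the orange lever, level, 33 mm in diameter, 150 mm above the table. Origin on its centre line; y along the bar (-110 to +125 mm), x away from the lever. Clear gap to the lever when out: about 49 mm. Stands on a 28 mm post with a clamp block at y = +90 mm; the lever's hinge is at x = -55, y = +90 mm, its bracket reaching 25 mm above the hinge centre.
- orange_liner: black rubber strip, 120 x 24 x 3 mm, on the inner face of the orange lever (the face towards the bar); not to be touched. Origin at its centre.
- grey_lever (a joint): hinge angle of the grey lever (rad): 0 = sprung fully out, growing as the lever is pressed towards its grip bar; rigid stop at 0.22, with the lever still about 20 mm short of the bar. A spring returns it: about 2.5 N at the press point starts it moving, about 5.5 N brings it to the stop.
- grey_lever_press (a point): point to press on the grey lever: mid-height of its flat outer face, 115 mm from the hinge, 46 mm from the free end. Blade upright, 26 mm high, 8 to 10 mm thick, 150 mm above the table; free space in front of and below it. Axes turn with the lever: x = pressing direction (into the face, to the bar), y = along the blade to the hinge, z = up. To the stop it goes 25 mm along its arc.
- grey_lever_hinge (a point): centre of the upright hinge pin of the grey lever, at the lever's mid-height (150 mm above the table); it stays still; same axes as the press point. The lever turns about +z (anticlockwise from above) when pressed.
- grey_bar: the grip bar of the second, identical handle and stand, the one with the grey lever; same sizes and axes as the orange one's bar. Not part of the job.
- oil: small white oil bottle with red cap, 42 mm in diameter, 100 mm high, loose, standing behind the orange handle's bar; origin at the centre of its underside. Leave it.
- carton: small loose brown carton, 70 x 55 x 50 mm high, standing on the table in front of the orange lever; origin at the centre of its underside. Leave it.
- tape: roll of amber packing tape lying flat, 92 mm outside diameter, 45 mm high, loose; behind the grey handle's bar; origin at the centre of its underside. Leave it.

How it is judged (in metres and radians):
On the way:
1. the orange lever is pressed up against its stop by the fingers and held there for two seconds (value of joint orange_lever above 0.205 rad and contact force between the fingers and orange_lever above 2 N), for 1.9 s.
At the end, for the whole second after the job is handed in: After the two-second press to the stop (within 0.015 rad of it), the orange lever is fully out again (within 0.02 rad), the grey lever is out, and bottle, carton and tape stand upright within 15 mm of where they were (value of joint each of orange_lever, grey_lever below 0.02 rad and distance of each of oil, carton, tape from where it was at the start of the episode below 0.015 m and angle between each of oil, carton, tape's own z axis and vertical below 0.1 rad); the robot touches nothing.
It fails at once if the orange lever was forced (pushed with more than 60 N) (contact force between the fingers and orange_lever above 60 N).
It fails at once if the fingers got behind the orange lever and touched its inner face (contact force between the fingers and orange_liner above 1 N).
It fails at once if the arm or fingers touched the orange handle's bar (contact force between any of the fingers, the arm and orange_bar above 2 N).
It fails at once if the grey lever was pressed (value of joint grey_lever above 0.03 rad).
It fails at once if a bystander was moved or lifted (distance of any of oil, carton, tape from where it was at the start of the episode above 0.015 m).
It also fails if it takes over 43 s, if anything falls off the work surface, if the arm or the gripper's body presses on something with over 40 N, if the wrist force passes 120 N, or if a joint passes its speed limit or range.

ROBOT

A 6-joint arm with a two-finger parallel gripper is mounted at the origin on the work surface. World frame = base frame: x ahead of the robot, y to its left, z up, the work surface at z = 0. Lengths are in m, angles in degrees, forces in N, time in s.
With the tool pointing down it reaches from about 0.4 to 0.825 m from the base axis. Payload 7 kg.
Tool frame: the origin (TCP) lies midway between the tips of the shut fingers; the grasp point (between the pads) lies ctrl.tcp_to_grasp behind it (ctrl.tcp_to_grasp is the distance from the TCP to the grasp point, in m); y points along the fingers, z is the direction in which the jaws open and shut, and the axes are right-handed (so a half turn about y gives the same grasp; the last joint's range is limited). The gripper opens to 88 mm and grips with 3 to 60 N. Pads are 19 mm wide; open, the fingers measure 130 mm over their backs; the gripper's body (78 mm by 193 mm) begins 47 mm behind the grasp point.
Start: joints at [87.21, 20.546, 0.682, 0, -70.136, -16.507], TCP at [0.223, 0.637, 0.227] pointing down, gripper open.
Joint ranges: [-176.03, 176.03], [-82.01, 121.73], [-58.28, 71.71], [-173.87, 95.51], [-174.79, -0.11], [-173.66, 173.66]. Speed limits (degrees/s): [136.94, 136.94, 172.46, 180, 180, 180].

INTERFACE

Orientations are given as [roll, pitch, yaw] about the fixed x, y, z axes, in that order (R = Rz(yaw) Ry(pitch) Rx(roll)).
In Python, from plant import ctrl, snapshot, silhouettes gives the robot as it stands.
- The arm moves only by the shell command python3 -m pendant 'ROWS'. ROWS is JSON, a list that holds one entry, the list of rows, each a list of 7 numbers: the shift along the tool's x, y, z in cm, then the turn, a rotation vector about the tool's x, y, z in degrees, then the opening, from 0 (shut) to 1 (fully open). In form: [[[x, y, z, rx, ry, rz, hand], ...]]. A call has 1 to 12 rows; each row shifts and turns the commanded pose from where the row before left it, along the tool's axes as they then stand; what a row does not reach is not made up. A row lasts 1/12 s, in which the tool goes at most 41.7 mm and 7.16 degrees, less where a joint would pass 70% of its speed; a pose out of reach is approached as far as the arm can. A call with a gripper value outside its range is refused whole. The fingers move at their own pace and stop on an object; the grip force is fixed at half the most. Time passes only in rows, so rows that do not move let the fingers close. It gives the time, the measured TCP pose, the force and the opening at its end, in the units of the state.
- ctrl.get_obs(): the state, without advancing time (a new reading comes with each control period).
- snapshot(name): name is "side" or "top"; returns a dict with "image" (420x560x3 uint8, red, green, blue), "camera_matrix" (3x3 intrinsics, pixels), "eye" and "orientation" of the camera in the world. Camera axes: x right, y down, z forward; pixel columns grow to the right and rows downward; lengths in m; the calibration is good to about 2 mm. A picture is of the moment at which its call begins. There is no depth.
- ctrl.close_job(): hands the job in, once; it reports no verdict.
Trained networks look in a picture, given as the dict that the camera call returned (one of the last four; its "shot" number tells which), for a name from the list of things; names that differ only in an ending like _2 or _b are one class to them, and where a whole thing is asked for, a point or a joint stands for the part that bears it (a point fixed in the world has none). Each returns a list of dicts, best first, with "confidence" (0 to 1); they miss things now and then, are a little off and sometimes report something else, mostly with a low value. They report only what shows in the picture. A call takes as long as a camera call.
- silhouettes(picture, thing): "mask" (420x560 bool, what is visible of it) and "bbox" ([left, top, width, height] in pixels, round what is visible of it).
The state is a dict: "clock": time; "joint_pos": joint angles; "qvel": joint speeds; "tau": joint torques, N m; "tool_pos": TCP position; "orientation": TCP orientation; "force": force on the tool from outside, world axes, zero at the start; "moment": the same for the moment, N m; "opening": finger opening in m.
Only numpy, scipy, OpenCV 4.12 (cv2) and the standard library are available. Lean on these libraries where they do the work, as an engineer would, in place of code of your own. Each camera call takes 0.05 s, during which the arm holds its last target.

## Working session

There is one attempt and no reset: what is moved stays moved. The work goes in short steps, Python scripts to look and compute and a shell command to move; the robot and the scene stay as the last step left them, time stands still between calls to the robot, and variables do not carry over. Pictures are saved under pics/ and viewed, and the job is handed in when it is done.

```bash
ls; mkdir -p pics
python3 - <<'E'
from plant import ctrl,snapshot,silhouettes
import cv2,numpy as np,pickle
o=ctrl.get_obs();print(o, ctrl.tcp_to_grasp)
for n in("side","top"):
    s=snapshot(n);print(n,s["camera_matrix"],s["eye"],s["orientation"],s["shot"])
    cv2.imwrite(f"pics/{n}0.png",s["image"][:,:,::-1])
    d={}
    for t in["orange_lever","orange_bar","orange_liner","grey_lever","grey_bar","oil","carton","tape"]:
        r=silhouettes(s,t);d[t]=r;print(t,[(x["confidence"],x["bbox"]) for x in r][:3])
    pickle.dump((s,d),open(f"{n}0.pkl","wb"))
E
```

```text
pics
{'clock': 0.0, 'joint_pos': array([ 8.72104032e+01,  2.05895411e+01,  6.32940114e-01, -1.95769491e-02,
       -7.01361353e+01, -1.65069918e+01]), 'qvel': array([ 0.00589031,  0.02921598, -0.03530049,  0.08178773, -0.04867452,
        0.04615593]), 'tau': array([-4.70285122e-04, -5.82717669e+01,  2.93054473e+01,  6.99723065e+00,
        6.97717478e-03, -1.59897422e-04]), 'tool_pos': array([0.22292486, 0.63659735, 0.22563945]), 'orientation': array([-8.99058564e+01,  8.70670815e-03,  1.60696752e+02]), 'force': array([ 1.32491716, -0.76949606, -0.8653621 ]), 'moment': array([ 0.02139003, -0.01582322, -0.01143552]), 'opening': 0.08777144558489577} 0.0188
side [[457.05895521   0.         270.7525084 ]
 [  0.         457.05895521 207.54330974]
 [  0.           0.           1.        ]] [0.5007401  0.57981833 0.85062867] [-140.55919025    0.48603531 -174.50066232] 1
orange_lever [(0.65, [260.3, 269.4, 22.4, 105.1]), (0.58, [272.1, 113.1, 27.2, 60.2])]
orange_bar [(0.87, [249.0, 97.3, 26.6, 79.8]), (0.18, [261.6, 270.5, 19.0, 104.8])]
orange_liner []
grey_lever [(0.67, [265.3, 273.1, 15
[... 224 characters left out ...]
250.9, 21.1, 136.5])]
carton [(0.63, [323.6, 177.1, 35.0, 36.1])]
tape [(0.65, [144.2, 302.9, 53.9, 57.9])]
top [[412.06407275   0.         278.01472949]
 [  0.         412.06407275 215.0157995 ]
 [  0.           0.           1.        ]] [ 0.45332463 -0.0118999   1.06932662] [-1.73240291e+02  1.26211136e-01 -8.97355075e+01] 2
orange_lever [(0.87, [325.4, 221.9, 73.6, 15.0])]
orange_bar [(0.88, [316.1, 186.8, 103.3, 22.1])]
orange_liner []
grey_lever [(0.57, [130.4, 222.7, 77.7, 8.5])]
grey_bar [(0.63, [114.5, 188.5, 107.8, 20.5])]
oil [(0.74, [367.8, 151.6, 19.6, 21.8])]
carton [(0.76, [320.9, 264.1, 30.1, 35.7])]
tape [(0.58, [170.2, 137.0, 39.6, 41.3]), (0.25, [324.1, 219.0, 76.9, 17.1])]
```

View pics/side0.png

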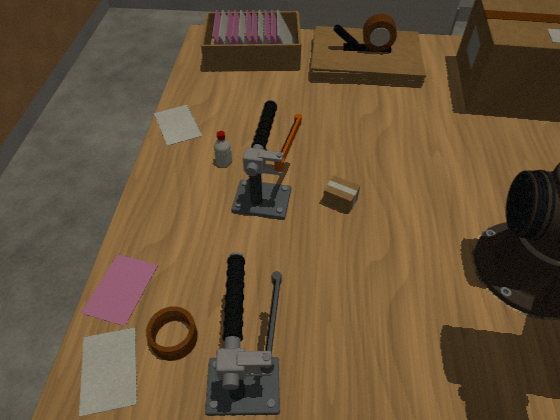

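View pics/top0.png

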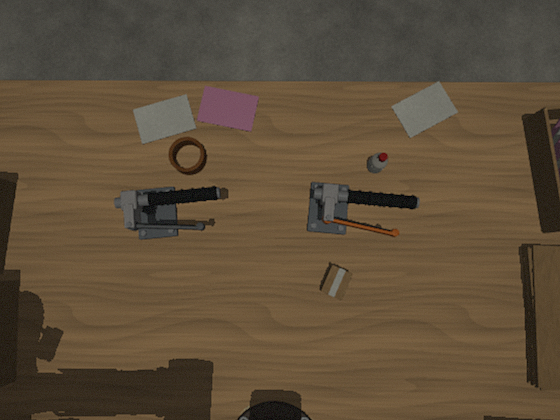

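The side view shows the orange lever at about (300,118)–(280,165), the bar behind it, and the carton at (341,194). The top view shows the orange lever from its hinge near (330,219) to its tip near (398,233). The bar is on the up-image (+x) side, and the grey handle is to the left.

```bash
cat > h.py <<'E'
import pickle,numpy as np,cv2
from scipy.spatial.transform import Rotation as R
def ray(s,u,v):
    K=np.array(s["camera_matrix"]);Rm=R.from_euler("xyz",s["orientation"],degrees=True).as_matrix()
    return np.array(s["eye"]),Rm@np.linalg.inv(K)@np.array([u,v,1.])
def atz(s,u,v,z):
    e,d=ray(s,u,v);return e+d*(z-e[2])/d[2]
def proj(s,p):
    K=np.array(s["camera_matrix"]);Rm=R.from_euler("xyz",s["orientation"],degrees=True).as_matrix()
    c=K@(Rm.T@(np.array(p)-s["eye"]));return c[:2]/c[2]
E
python3 - <<'E'
from h import *
for n in("side","top"):
    s,d=pickle.load(open(n+"0.pkl","rb"))
    hsv=cv2.cvtColor(s["image"],cv2.COLOR_RGB2HSV)
    for t,z,k in[("orange_lever",.163,1 if n=="side" else 0),("orange_bar",.15,0),("carton",.025,0),("oil",.05,0),("tape",.022,0),("grey_lever",.163,0),("grey_bar",.15,0)]:
        m=d[t][k]["mask"];ys,xs=np.nonzero(m)
        r=cv2.minAreaRect(np.c_[xs,ys].astype(np.float32));b=cv2.boxPoints(r)
        print(n,t,"c",np.round(atz(s,xs.mean(),ys.mean(),z),3),"box",[tuple(np.round(atz(s,*p,z)[:2],3)) for p in b])
    x0,y0,w,h=(255,90,60,95) if n=="side" else (300,170,130,80)
    c=s["image"][y0:y0+h,x0:x0+w,::-1];f=min(800//w,600//h)
    cv2.imwrite(f"pics/{n}0z.png",cv2.resize(c,None,fx=f,fy=f,interpolation=cv2.INTER_CUBIC)*1);print(f)
E
```

```text
side orange_lever c [ 0.54  -0.172  0.163] box [(np.float64(0.569), np.float64(-0.087)), (np.float64(0.537), np.float64(-0.278)), (np.float64(0.512), np.float64(-0.266)), (np.float64(0.547), np.float64(-0.078))]
side orange_bar c [ 0.603 -0.216  0.15 ] box [(np.float64(0.63), np.float64(-0.083)), (np.float64(0.611), np.float64(-0.342)), (np.float64(0.576), np.float64(-0.329)), (np.float64(0.6), np.float64(-0.075))]
side carton c [ 0.412 -0.152  0.025] box [(np.float64(0.464), np.float64(-0.125)), (np.float64(0.437), np.float64(-0.219)), (np.float64(0.359), np.float64(-0.18)), (np.float64(0.389), np.float64(-0.09))]
side oil c [ 0.711 -0.251  0.05 ] box [(np.float64(0.744), np.float64(-0.318)), (np.float64(0.699), np.float64(-0.322)), (np.float64(0.68), np.float64(-0.198)), (np.float64(0.722), np.float64(-0.194))]
side tape c [0.733 0.23  0.022] box [(np.float64(0.804), np.float64(0.2)), (np.float64(0.719), np.float64(0.158)), (np.float64(0.665), np.float64(0.258)), (np.float64(0.746), np.float64(0.295))]
side grey_lever c [0.537 0.235 0.163] box [(np.float64(0.543), np.float64(0.334)
[... 1041 characters left out ...]
4), np.float64(-0.27)), (np.float64(0.717), np.float64(-0.296)), (np.float64(0.674), np.float64(-0.253))]
top tape c [0.733 0.228 0.022] box [(np.float64(0.735), np.float64(0.293)), (np.float64(0.8), np.float64(0.232)), (np.float64(0.728), np.float64(0.16)), (np.float64(0.664), np.float64(0.22))]
top grey_lever c [0.534 0.229 0.163] box [(np.float64(0.542), np.float64(0.316)), (np.float64(0.542), np.float64(0.152)), (np.float64(0.527), np.float64(0.152)), (np.float64(0.526), np.float64(0.315))]
top grey_bar c [0.602 0.223 0.15 ] box [(np.float64(0.604), np.float64(0.363)), (np.float64(0.627), np.float64(0.123)), (np.float64(0.595), np.float64(0.12)), (np.float64(0.572), np.float64(0.358))]
6
```

View pics/side0z.png

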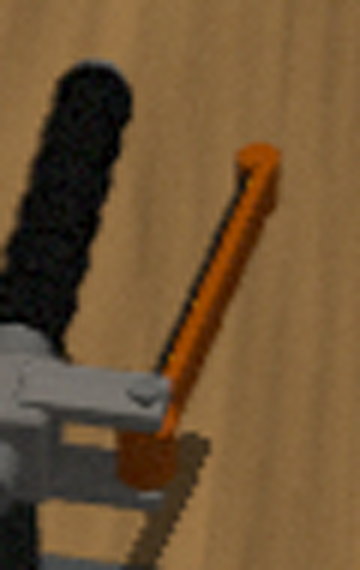

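View pics/top0z.png

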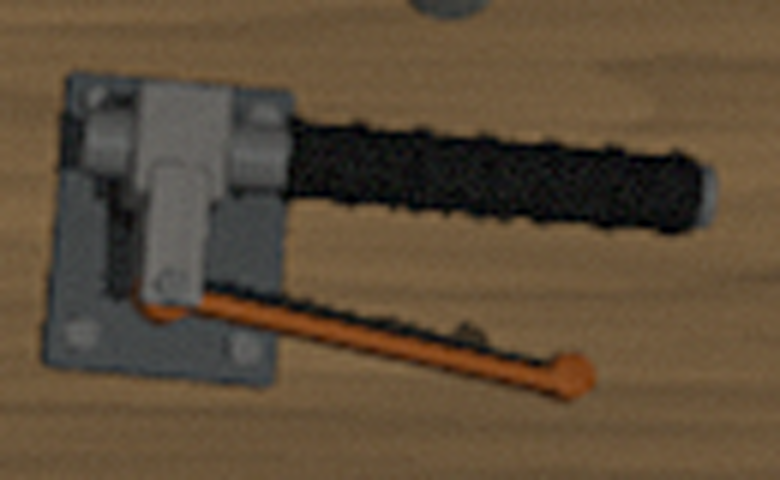

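Run:
```python
from h import *
s,d=pickle.load(open("top0.pkl","rb"));q,dq=pickle.load(open("side0.pkl","rb"))
print("hinge",atz(s,328.3,216.7,.175),"tip",atz(s,395.3,232.7,.163))
print("side tip",atz(q,255+258/6,90+155/6,.163),"side hinge",atz(q,255+148/6,90+392/6,.175))
# bar axis
from scipy.optimize import least_squares
# fit: hinge xy, angle; bar-based prediction
m=d["orange_bar"][0]["mask"];ys,xs=np.nonzero(m);P=np.array([atz(s,x,y,.158)[:2] for x,y in zip(xs,ys)])
v=np.linalg.svd(P-P.mean(0),full_matrices=False)[2][0];v*=np.sign(v[1]);print("bar dir y",v,"mean",P.mean(0),"ends",((P-P.mean(0))@v).min(),((P-P.mean(0))@v).max())
# lever outer edge in top view via orange colour
for nm,S in(("top",s),("side",q)):
    hsv=cv2.cvtColor(S["image"],cv2.COLOR_RGB2HSV)
    mm=cv2.inRange(hsv,(5,190,70),(18,255,255))
    if nm=="top":
        mm[:205]=0;mm[240:]=0;mm[:,:340]=0;mm[:,390:]=0
        for x in range(342,390,6):
            yy=np.nonzero(mm[:,x])[0];
            if len(yy):print(x,yy.min(),yy.max(),np.round(atz(S,x,yy.min()-.5,.163)[:2],4),np.round(atz(S,x,yy.max()+.5,.137)[:2],4))
```

```text
hinge [ 0.5560933  -0.11927524  0.175     ] tip [ 0.52264809 -0.26788281  0.163     ]
side tip [ 0.52401131 -0.26392081  0.163     ] side hinge [ 0.55463889 -0.1166777   0.175     ]
bar dir y [0.09525261 0.99545313] mean [ 0.59822306 -0.22614434] ends -0.09832420668053539 0.135151020691644
342 220 223 [ 0.5514 -0.1509] [ 0.545  -0.1548]
348 223 224 [ 0.5448 -0.1641] [ 0.5428 -0.1684]
354 223 226 [ 0.5448 -0.1774] [ 0.5383 -0.1819]
360 225 227 [ 0.5404 -0.1905] [ 0.5361 -0.1955]
366 226 228 [ 0.5383 -0.2037] [ 0.5339 -0.2091]
372 227 230 [ 0.5361 -0.2169] [ 0.5294 -0.2226]
378 228 231 [ 0.534  -0.2301] [ 0.5272 -0.2361]
384 230 231 [ 0.5296 -0.2432] [ 0.5272 -0.2497]
```

```bash
python3 -m pendant '[[[-2.75,0,2.89,0,0,0,0],[-2.75,0,2.89,0,0,0,0],[-2.75,0,2.89,0,0,0,0],[-2.75,0,2.89,0,0,0,0],[-2.75,0,2.89,0,0,0,0],[-2.75,0,2.89,0,0,0,0],[-2.75,0,2.89,0,0,0,0],[-2.75,0,2.89,0,0,0,0],[-2.75,0,2.89,0,0,0,0],[-2.75,0,2.89,0,0,0,0],[-2.75,0,2.89,0,0,0,0],[-2.75,0,2.89,0,0,0,0]]]'; python3 -c "
from plant import ctrl;o=ctrl.get_obs();print(o['tool_pos'],o['orientation'],o['joint_pos'],o['force'],o['opening'],o['clock'])"
```

```text
clock: 1.9
tool_pos: [0.4203, 0.1989, 0.2271]
orientation: [-90.1, 0.0, 160.7]
force: [1.5, 1.2, -0.9]
opening: 0.013
[0.42028802 0.1989318  0.22708639] [-9.00679778e+01  2.98533903e-02  1.60732148e+02] [ 4.96931717e+01  2.49501361e-01 -2.46622994e+01  3.81617885e-03
 -6.50140357e+01  2.10373844e+01] [ 1.45839161  1.18407921 -0.86923646] 0.013010262325910316 1.9
```

```bash
python3 -m pendant '[[[-1.67,0,3.07,0,0,0,0],[-1.67,0,3.07,0,0,0,0],[-1.67,0,3.07,0,0,0,0],[-1.67,0,3.07,0,0,0,0],[-1.67,0,3.07,0,0,0,0],[-1.67,0,3.07,0,0,0,0],[-1.67,0,3.07,0,0,0,0],[-1.67,0,3.07,0,0,0,0],[-1.67,0,3.07,0,0,0,0],[-1.67,0,3.07,0,0,0,0],[-1.67,0,3.07,0,0,0,0],[-1.67,0,3.07,0,0,0,0]]]'; python3 -m pendant '[[[0,0,0,0,-3.5,0,0],[0,0,0,0,-3.5,0,0],[0,2,0,0,0,0,0],[0,2,0,0,0,0,0],[0,2,0,0,0,0,0],[0,0,0,0,0,0,0],[0,0,0,0,0,0,0]]]'
python3 - <<'E'
from h import *
from plant import ctrl,snapshot
o=ctrl.get_obs();print(o['tool_pos'],o['orientation'],o['force'],o['opening'],o['clock'])
for n in("side","top"):
    s=snapshot(n);print(proj(s,o['tool_pos']),proj(s,[.527,-.23,.15]))
    x0,y0,w,h=(240,80,120,100) if n=="side" else (300,170,130,100)
    cv2.imwrite(f"pics/{n}1z.png",cv2.resize(s["image"][y0:y0+h,x0:x0+w,::-1],None,fx=6,fy=6,interpolation=cv2.INTER_CUBIC))
E
```

```text
clock: 2.9
tool_pos: [0.4874, -0.2151, 0.2269]
orientation: [-90.0, 0.0, 160.7]
force: [0.8, -0.3, 0.1]
opening: 0.0008
clock: 3.48
tool_pos: [0.4868, -0.2133, 0.1663]
orientation: [-90.0, -0.1, 167.7]
force: [0.1, -0.3, -0.5]
opening: 0.0003
[ 0.48681413 -0.21331295  0.16625795] [-8.99680748e+01 -1.11651379e-01  1.67709060e+02] [ 0.09278859 -0.33181305 -0.53187102] 0.0003452115558579483 3.4833
[313.26439106 130.04825073] [295.638351   129.66174116]
[371.19317767 248.84898086] [376.65070269 231.11809402]
```

View pics/side1z.png

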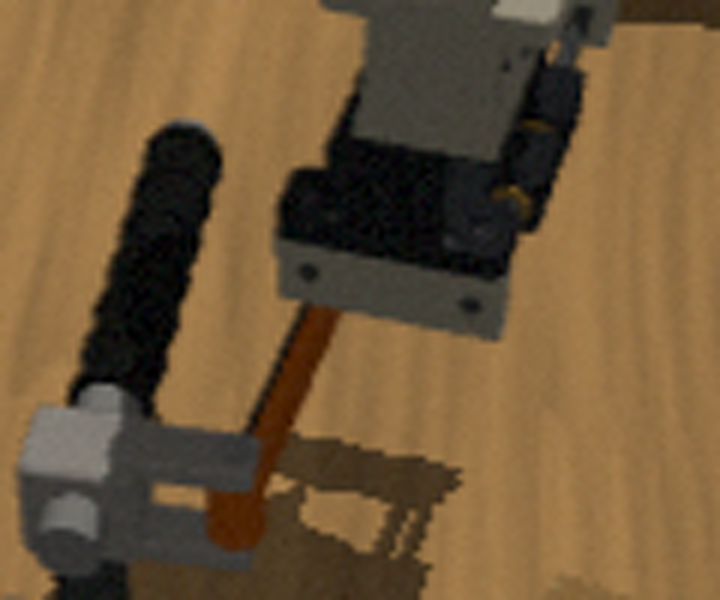

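View pics/top1z.png

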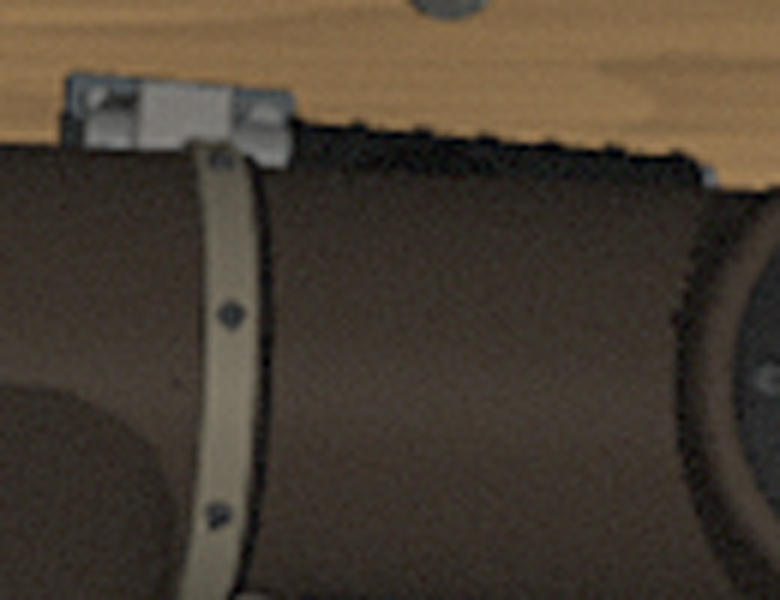

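The body now hides the lever from above. The side view shows the finger block in front of the lever, with a clear gap to it. I'll lower to blade height, then approach in small steps while watching the force.

```bash
python3 -m pendant '[[[0,1.2,0.4,0,0,0,0],[0,1.2,0.4,0,0,0,0],[0,1.1,0,0,0,0,0],[0,0,0,0,0,0,0],[-0.7,0,0,0,0,0,0],[-0.7,0,0,0,0,0,0],[-0.6,0,0,0,0,0,0],[0,0,0,0,0,0,0],[0,0,0,0,0,0,0],[0,0,0,0,0,0,0]]]'; python3 -m pendant '[[[-0.2,0,0,0,0,0,0],[-0.2,0,0,0,0,0,0],[0,0,0,0,0,0,0],[0,0,0,0,0,0,0]]]';python3 -m pendant '[[[-0.2,0,0,0,0,0,0],[-0.2,0,0,0,0,0,0],[0,0,0,0,0,0,0],[0,0,0,0,0,0,0]]]'
```

```text
clock: 4.42
tool_pos: [0.5052, -0.2253, 0.1317]
orientation: [-90.0, -0.0, 167.7]
force: [-1.4, 0.6, 0.2]
opening: 0.0004
clock: 4.75
tool_pos: [0.5091, -0.2262, 0.1316]
orientation: [-90.0, -0.0, 167.7]
force: [0.6, 0.0, 0.5]
opening: 0.0003
clock: 5.08
tool_pos: [0.5131, -0.227, 0.1315]
orientation: [-90.0, -0.0, 167.7]
force: [-0.0, 0.6, -0.2]
opening: 0.0005
```

```bash
python3 -m pendant '[[[-0.2,0,0,0,0,0,0],[-0.2,0,0,0,0,0,0],[0,0,0,0,0,0,0],[0,0,0,0,0,0,0]]]';python3 -m pendant '[[[-0.2,0,0,0,0,0,0],[0,0,0,0,0,0,0],[0,0,0,0,0,0,0]]]';python3 -m pendant '[[[-0.2,0,0,0,0,0,0],[0,0,0,0,0,0,0],[0,0,0,0,0,0,0]]]'
```

```text
clock: 5.42
tool_pos: [0.5165, -0.2279, 0.1315]
orientation: [-90.0, -0.0, 167.7]
force: [-3.3, 0.2, 2.0]
opening: 0.0008
clock: 5.67
tool_pos: [0.5186, -0.2284, 0.1315]
orientation: [-90.0, -0.0, 167.7]
force: [-2.9, 0.0, 1.3]
opening: 0.0005
clock: 5.92
tool_pos: [0.5207, -0.2288, 0.1315]
orientation: [-90.0, -0.0, 167.7]
force: [-3.9, -1.3, 0.1]
opening: 0.0008
```

```bash
python3 -m pendant '[[[-0.2,0,0,0,-2,0,0],[-0.2,0,0,0,-2,0,0],[-0.2,0,0,0,-1,0,0],[-0.2,0,0,0,-1,0,0],[-0.2,0,0,0,-1,0,0],[-0.2,0,0,0,-1,0,0],[0,0,0,0,0,0,0],[0,0,0,0,0,0,0]]]';python3 -m pendant '[[[-0.2,0,0,0,-1,0,0],[-0.2,0,0,0,-1,0,0],[0,0,0,0,0,0,0],[0,0,0,0,0,0,0]]]'
```

```text
clock: 6.58
tool_pos: [0.5318, -0.2309, 0.1312]
orientation: [-90.0, -0.1, 175.7]
force: [-5.4, -2.9, 2.0]
opening: 0.0005
clock: 6.92
tool_pos: [0.5356, -0.2313, 0.1312]
orientation: [-90.0, -0.1, 177.7]
force: [-6.0, -3.4, 0.7]
opening: 0.0006
```

```bash
python3 -m pendant '[[[-0.1,0,0,0,-0.5,0,0],[0,0,0,0,0,0,0],[0,0,0,0,0,0,0]]]';python3 -m pendant '[[[-0.1,0,0,0,-0.5,0,0],[0,0,0,0,0,0,0],[0,0,0,0,0,0,0]]]'
```

```text
clock: 7.17
tool_pos: [0.5365, -0.2314, 0.1312]
orientation: [-90.0, -0.1, 178.2]
force: [-5.4, -4.0, 0.1]
opening: 0.0007
clock: 7.42
tool_pos: [0.5375, -0.2314, 0.1312]
orientation: [-90.0, -0.1, 178.7]
force: [-6.2, -4.1, 1.1]
opening: 0.0003
```

```bash
python3 -m pendant '[[[-0.1,0,0.05,0,-0.5,0,0],[0,0,0,0,0,0,0],[-0.1,0,0.05,0,-0.5,0,0],[0,0,0,0,0,0,0],[0,0,0,0,0,0,0]]]';python3 -m pendant '[[[-0.1,0,0.03,0,-0.5,0,0],[0,0,0,0,0,0,0],[0,0,0,0,0,0,0]]]'
```

```text
clock: 7.83
tool_pos: [0.5395, -0.2318, 0.1311]
orientation: [-90.0, -0.1, 179.7]
force: [-5.4, -0.7, 2.7]
opening: 0.0005
clock: 8.08
tool_pos: [0.5398, -0.2319, 0.1311]
orientation: [-90.0, -0.2, -179.8]
force: [-8.0, 1.6, 3.4]
opening: 0.0005
```

```bash
python3 -m pendant '[[[-0.1,0,0.03,0,0,0,0],[0,0,0,0,0,0,0],[0,0,0,0,0,0,0]]]'
```

```text
clock: 8.33
tool_pos: [0.5398, -0.2319, 0.1311]
orientation: [-90.1, -0.3, -179.8]
force: [-12.4, 3.1, 6.9]
opening: 0.0005
```

The position has stopped advancing while the force rises, so the lever is at its stop. I'll add slightly more pressure and hold.

```bash
python3 -m pendant '[[[-0.05,0,0,0,0,0,0],[0,0,0,0,0,0,0],[0,0,0,0,0,0,0],[0,0,0,0,0,0,0],[0,0,0,0,0,0,0],[0,0,0,0,0,0,0],[0,0,0,0,0,0,0],[0,0,0,0,0,0,0],[0,0,0,0,0,0,0],[0,0,0,0,0,0,0],[0,0,0,0,0,0,0],[0,0,0,0,0,0,0]]]'
python3 - <<'E'
from h import *
from plant import ctrl,snapshot
s=snapshot("side")
x0,y0,w,h=(240,80,120,100)
cv2.imwrite("pics/side2z.png",cv2.resize(s["image"][y0:y0+h,x0:x0+w,::-1],None,fx=6,fy=6,interpolation=cv2.INTER_CUBIC))
E
```

```text
clock: 9.33
tool_pos: [0.5398, -0.2319, 0.1311]
orientation: [-90.1, -0.3, -179.8]
force: [-12.6, 3.9, 7.2]
opening: 0.0002
```

View pics/side2z.png

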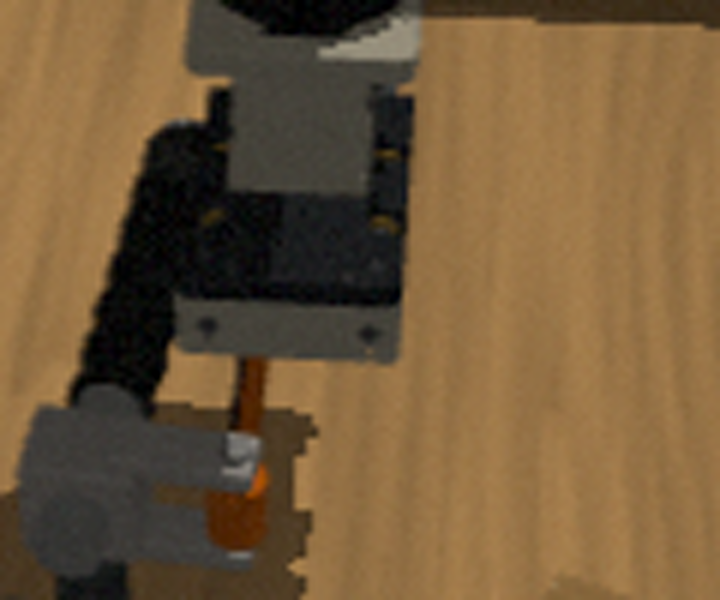

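```bash
for i in 1; do python3 -m pendant '[[[-0.05,0,0,0,0,0,0],[0,0,0,0,0,0,0],[0,0,0,0,0,0,0],[0,0,0,0,0,0,0],[0,0,0,0,0,0,0],[0,0,0,0,0,0,0],[0,0,0,0,0,0,0],[0,0,0,0,0,0,0],[0,0,0,0,0,0,0],[0,0,0,0,0,0,0],[0,0,0,0,0,0,0],[0,0,0,0,0,0,0]]]'; done
python3 -m pendant '[[[0,0,0,0,0,0,0],[0,0,0,0,0,0,0],[0,0,0,0,0,0,0],[0,0,0,0,0,0,0],[0,0,0,0,0,0,0],[0,0,0,0,0,0,0],[0,0,0,0,0,0,0],[0,0,0,0,0,0,0],[0,0,0,0,0,0,0],[0,0,0,0,0,0,0],[0,0,0,0,0,0,0],[0,0,0,0,0,0,0]]]'
python3 - <<'E'
from h import *
from plant import ctrl,snapshot,silhouettes
s=snapshot("top");cv2.imwrite("pics/top2z.png",cv2.resize(s["image"][170:270,300:430,::-1],None,fx=6,fy=6,interpolation=cv2.INTER_CUBIC))
o=ctrl.get_obs();print(o['force'],o['moment'],o['tool_pos'])
E
```

```text
clock: 10.38
tool_pos: [0.5398, -0.2319, 0.131]
orientation: [-90.1, -0.4, -179.8]
force: [-14.6, 3.7, 9.0]
opening: 0.0006
clock: 11.38
tool_pos: [0.5398, -0.2319, 0.131]
orientation: [-90.1, -0.4, -179.8]
force: [-15.8, 4.0, 9.8]
opening: 0.0007
[-14.90323031   3.53327649   8.80623323] [ 1.28081307  5.04815982 -0.09927507] [ 0.53980467 -0.23189949  0.13103677]
```

View pics/top2z.png

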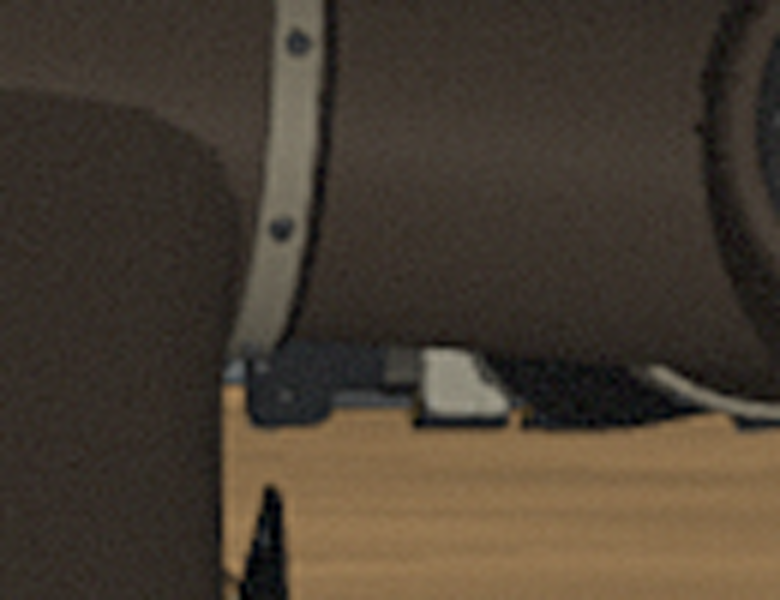

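The lever was held for over 3 s at about 15 N with no drift. The top view shows only the wrist covering the handle. Next I'll release it smoothly and retreat.

```bash
python3 -m pendant '[[[0.2,0,0,0,1,0,0],[0.3,0,0,0,1.5,0,0],[0.3,0,-0.05,0,1.5,0,0],[0.3,0,-0.05,0,1.5,0,0],[0.3,0,-0.05,0,1.5,0,0],[0.3,0,0,0,1.5,0,0],[0.3,0,0,0,1.5,0,0],[0.3,0,0,0,1.5,0,0],[0.4,0,0,0,0.5,0,0],[0.5,0,0,0,0,0,0],[0.8,0,0,0,0,0,0],[0.8,0,0,0,0,0,0]]]'
python3 -m pendant '[[[1,0,0,0,0,0,0],[1,-1,0,0,0,0,0],[0,-2.5,0,0,0,0,0],[0,-3,0,0,0,0,0],[0,-3,0,0,0,0,0],[0,-3,-3,0,0,0,0],[0,0,-4,0,0,0,0],[0,0,-4,0,0,0,0],[0,0,-4,0,0,0,0],[0,0,-4,0,0,0,0],[0,0,-4,0,0,0,0],[0,0,0,0,0,0,0]]]'
python3 -m pendant '[[[0,0,-4,0,0,0,0],[0,0,-4,0,0,0,0],[0,0,-4,0,0,0,0],[0,0,0,0,0,0,0],[0,0,0,0,0,0,0],[0,0,0,0,0,0,0]]]'
python3 - <<'E'
from h import *
from plant import ctrl,snapshot,silhouettes
for n in("side","top"):
    s=snapshot(n);cv2.imwrite(f"pics/{n}3.png",s["image"][:,:,::-1])
    s0,d0=pickle.load(open(n+"0.pkl","rb"))
    for t in["orange_lever","grey_lever","oil","carton","tape"]:
        r=silhouettes(s,t);print(n,t,[(x["confidence"],x["bbox"]) for x in r][:2],"was",[x["bbox"] for x in d0[t]][:2])
    print(np.abs(s["image"].astype(int)-s0["image"]).max(2)[100:240 if n=="top" else 215,(300 if n=="top" else 200):(430 if n=="top" else 310)].mean())
E
```

```text
clock: 12.43
tool_pos: [0.4965, -0.224, 0.1318]
orientation: [-90.0, 0.1, 168.2]
force: [0.0, -0.4, 0.9]
opening: 0.0005
clock: 13.43
tool_pos: [0.5245, 0.0098, 0.2562]
orientation: [-90.1, 0.1, 168.5]
force: [-0.2, -0.2, 1.1]
opening: 0.0008
clock: 13.93
tool_pos: [0.5477, 0.1221, 0.2559]
orientation: [-90.0, -0.0, 168.3]
force: [-1.1, -0.6, -0.2]
opening: 0.0009
side orange_lever [] was [[260.3, 269.4, 22.4, 105.1], [272.1, 113.1, 27.2, 60.2]]
side grey_lever [(0.76, [260.3, 270.9, 20.7, 103.8])] was [[265.3, 273.1, 15.9, 99.5], [212.9, 136.3, 18.6, 33.5]]
side oil [(0.84, [214.0, 130.5, 16.8, 39.4])] was [[215.7, 132.3, 15.5, 36.9], [223.6, 250.9, 21.1, 136.5]]
side carton [(0.88, [324.2, 177.8, 36.4, 36.6])] was [[323.6, 177.1, 35.0, 36.1]]
side tape [(0.67, [146.0, 303.2, 52.1, 56.3])] was [[144.2, 302.9, 53.9, 57.9]]
66.98845849802372
top orange_lever [(0.8, [323.0, 220.1, 77.4, 18.0]), (0.61, [157.9, 224.5, 7.9, 3.6])] was [[325.4, 221.9, 73.6, 15.0]]
top grey_lever [] was [[130.4, 222.7, 77.7, 8.5]]
top oil [] was [[367.8, 151.6, 19.6, 21.8]]
top carton [(0.6, [319.5, 263.4, 31.9, 36.9]), (0.21, [368.9, 151.5, 18.4, 25.0])] was [[320.9, 264.1, 30.1, 35.7]]
top tape [(0.54, [187.7, 136.6, 17.8, 25.5]), (0.48, [356.2, 221.8, 2.9, -0.7])] was [[170.2, 137.0, 39.6, 41.3], [324.1, 219.0, 76.9, 17.1]]
18.60032967032967
```

View pics/side3.png

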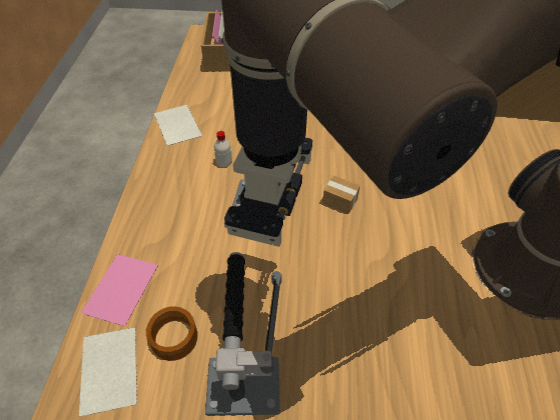

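View pics/top3.png

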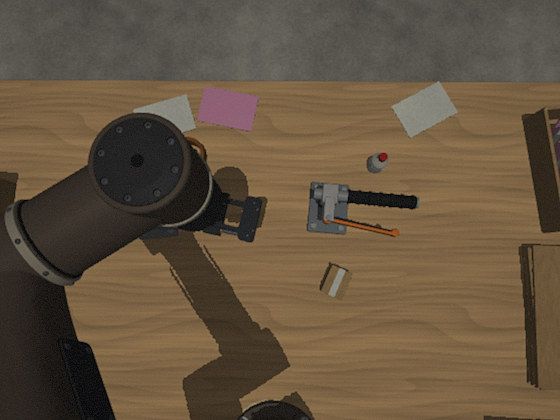

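Run:
```python
from h import *
from plant import ctrl
a=pickle.load(open("top0.pkl","rb"))[0]["image"];b=cv2.imread("pics/top3.png")[:,:,::-1]
for im in(a,b):
    m=cv2.inRange(cv2.cvtColor(im,cv2.COLOR_RGB2HSV),(5,190,50),(18,255,255))[205:245,385:402];y,x=np.nonzero(m);print(len(y),x.mean()+385,y.mean()+205)
o=ctrl.get_obs();print(o['qvel'],o['force'],o['clock']);ctrl.close_job()
```

```text
62 392.16129032258067 232.19354838709677
62 391.96774193548384 232.1451612903226
[ 0.08797105  0.03156413 -0.00788295 -0.09201788 -0.01039286  0.08890832] [ 0.76364817 -0.190567    0.05896292] 14.5333
the job is handed in; nothing more can be done
```

I pressed the orange lever with the side of the shut fingers until it reached its stop, held it there, let it spring back out and moved clear. I handed the job in at about 14.5 s.

- **Press:** the fingers moved about 24 mm and turned 12.5° (0.22 rad) with the lever. They then stopped advancing while the force rose, which I took as the stop. Overall force on the tool stayed between about 14 and 19 N during the hold.
- **Hold:** it lasted about 3 s with no drift. I judged the stop from travel and force, because the wrist hid the lever from the cameras.
- **Orange lever after release:** its tip in the top view is within 0.2 px of where it started, so it is fully out.
- **Bottle, carton, tape and grey lever:** in the side view, each was detected within about 2 px of its starting position, except the left edge of the grey lever's outline, which came out about 5 px wider. The fingers never went near the grey lever while low.
- **Checks that failed:** after the retreat, the arm hid the orange lever in the side view. It also hid the grey lever and part of the tape in the top view, and the network missed the bottle there, though it can be seen in that picture in its old place.

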